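# Load a slide holder under the reader's spring clip

## Robot

A 6-joint arm with a two-finger parallel gripper is mounted at the origin on the work surface. World frame = base frame: x ahead of the robot, y to its left, z up, the work surface at z = 0. Lengths are in m, angles in rad, forces in N, time in s.
With the tool pointing down it reaches from about 0.3 to 0.875 m from the base axis. Payload 6.4 kg.
Tool frame: the origin (TCP) lies midway between the tips of the shut fingers; the grasp point (between the pads) lies 19 mm behind it (ctrl.pinch_z is the distance from the TCP to the grasp point, in m); z points along the fingers, y is the line along which they close (so a half turn about z gives the same grasp; the last joint's range is limited). The gripper opens to 85 mm and grips with 20 to 120 N. Pads are 22 mm wide; open, the fingers measure 114 mm over their backs; the gripper's body (76 mm by 85 mm) begins 54 mm behind the grasp point. The pads swing forward as they close: fully open they stand 13 mm farther back than shut.
Start: joints at [-1.4, 0.181, 1.607, -0, 1.354, -0.206], TCP at [0.212, -0.535, 0.231] pointing down, gripper open.
Joint ranges: [-2.99, 2.99], [-0.89, 2.07], [0.3, 2.58], [-1.14, 4.28], [0, 2.63], [-3.12, 3.12]. Speed limits (rad/s): [2.57, 2.57, 3.01, 3.14, 3.14, 3.14].

## Interface

Orientations are given as a unit quaternion [w, x, y, z].
In Python, from bench import ctrl gives the robot as it stands.
- The arm moves only by the tool apply_moves, never from a script. Its argument "moves" is a list of rows, each an object with "jaw": the opening, from 0 (shut) to 1 (fully open); "offset": the shift along the tool's x, y, z in mm, a list of three; "rot": the turn, a rotation vector about the tool's x, y, z in degrees, a list of three. In form: [{"jaw": jaw, "offset": [dx, dy, dz], "rot": [ax, ay, az]}, ...]. A call has exactly 5 rows; each row shifts and turns the commanded pose from where the row before left it, along the tool's axes as they then stand; what a row does not reach is not made up. A row lasts 1/8 s, in which the tool goes at most 62.5 mm and 10.7 degrees, less where a joint would pass 70% of its speed; a pose out of reach is approached as far as the arm can. A call is refused whole if a number of a shift passes 62.5 or a number of a turn 10.7, either way. A call with a gripper value outside its range is refused whole. The fingers move at their own pace and stop on an object; the grip force is fixed at half the most. Time passes only in rows, so rows that do not move let the fingers close, or fill a call up. It gives the time, the measured TCP pose, the force, the opening and the grip force at its end, in the units of the state.
- ctrl.get_obs(): the state, without advancing time (a new reading comes with each control period).
- ctrl.camera(name): name is "scene" or "side" or "wrist"; returns (picture, depth): 480x640x3 uint8, red, green, blue; 480x640 float32, m along the optical axis (not along the pixel's ray), 0 where there is no reading.
- ctrl.camera_params(name): a dict with "K" (3x3 intrinsics, pixels), "cam_to_world" (4x4, takes a point from camera to world coordinates); the wrist camera has in their place "mount" (4x4, takes a point from camera to tool coordinates, whose origin is the TCP and whose axes are the flange's). Camera axes: x right, y down, z forward; pixel columns grow to the right and rows downward; lengths in m; the calibration is good to about 2 mm. A picture is of the moment at which its call begins: read the wrist's pose just before it. camera_params takes no time and is no camera call.
- ctrl.hand_in(): hands the job in; it is judged then, once.
Trained networks look in the newest picture that a camera, given by its name, has taken for a name from the list of things; names that differ only in an ending like _2 or _b are one class to them, and where a whole thing is asked for, a point or a joint stands for the part that bears it (a point fixed in the world has none). Each returns a list of dicts, best first, with "score" (0 to 1); they miss things now and then, are a little off and sometimes report something else, mostly with a low value. They report only what shows in the picture. A call takes as long as a camera call. They do not tell look-alikes from the thing itself.
- ctrl.outline_of(camera, target): "region" (480x640 bool, what is visible of it) and "position" ([column, row] in pixels, amid what is visible of it).
The state is a dict: "time_s": time; "q": joint angles; "dq": joint speeds; "joint_efforts": joint torques, N m; "eef_pos": TCP position; "eef_rot": TCP orientation; "wrist_force": force on the tool from outside, world axes, zero at the start; "torque": the same for the moment, N m; "opening": opening from 0.0 (shut) to 1.0 (fully open); "grasp_force": force on a finger pad.
Only numpy, scipy, OpenCV 4.12 (cv2) and the standard library are available. Lean on these libraries where they do the work, as an engineer would, in place of code of your own. Each camera call takes 0.05 s, during which the arm holds its last target. There are 200 camera calls.

## Task

Load the yellow slide holder into the slide reader: press the red thumb bar of the reader's spring clip down with one fingertip so that the clip's nose rises, and keep it down while the other fingertip pushes the holder along the bay, beneath the nose, until it is fully home against the end stop. Then let the bar up so that the clip rests on the holder. Only push the holder, never lift it, and leave the other things on the bench where they are.

Things in the scene. Friction and masses are not known exactly. Their poses are not given: they have to be found in the camera images.
- reader: Slide reader, fixed: white housing, its top (bay floor) 30 mm above the bench. Origin at bench height under the bay's centre line; +x = way the holder is pushed, z up. Housing x -130 to 110 mm, y -58 to 107. Bay along x at y = 0, 43 mm wide between rails 5 mm high. Clip hinge axis along x at y = 32, z = 46, between blocks (8 mm long, x = -108 and 56) 50 mm high. Nothing on it is above 60 mm
- end_stop (a point): middle of the foot of the end stop's face, on the bay floor at the bay's far end: reader x = 70 mm, y = 0, z = 30. The stop is an aluminium bar across the bay, 14 mm high
- nose (a point): centre of the underside of the clip's red nose (moves with the clip). Shut: reader x = 42 mm, y = -9, z = 33, that is 3 mm above the bay floor, blocking the holder. The nose is 16 mm long along x, 10 mm along y
- thumb_bar (a point): centre of the upper face of the red thumb bar (moves with the clip), 106 mm long along reader x (-105 to 1 mm), 40 mm wide (y about 50 to 90): a fingertip can slide along it while pressing. Shut, it slopes up away from the bay at 0.34 rad, its outer edge about 60 mm above the bench. At clip = 0.34 it is level, its face 39.5 mm above the bench; fully pressed, its outer edge is at about 35 mm
- clip (a joint): angle of the spring clip, rad: 0 shut, 0.42 fully pressed (stop). Pressing the thumb bar increases it and lifts the nose; the holder passes beneath from about 0.22 up (0.25 to 0.40 is comfortable). The spring returns it; holding it open takes about 4 to 5 N at the bar's middle. Resting on the holder it reads about 0.19
- holder: Yellow slide holder, loose in the bay: plate 80 (x) x 40 (y) x 10 mm with a glass slide in it; at its rear (-x) end an upright tab 36 mm wide, 6 mm thick, top 24 mm above the underside. Origin: centre of the underside; front at x = 40 mm, rear face at -40, +x to the end stop. 40 to 90 g. Fully home its origin is at reader x = 30 mm; it starts 40 to 65 mm short of that, not yet under the nose
- spare: Leave alone: spare slide holder, blue, otherwise the same as the yellow one; lies on the bench beside the reader; origin at the centre of its underside
- beaker: Leave alone: glass beaker, 72 mm across, 92 mm tall; origin at the centre of its underside
- dropper: Leave alone: amber dropper bottle with a red cap, 32 mm across, 70 mm tall; origin at the centre of its underside
- tub: Leave alone: white plastic cup, 64 mm across, 60 mm tall; origin at the centre of its underside
- pen: Leave alone: black pen, 130 mm long with a steel point, 11 mm thick, long axis x; origin at the centre of its underside
- rack: Leave alone: yellow test tube rack, 60 x 120 mm, 55 mm tall (capped tubes in it reach 71 mm); origin at the centre of its underside
Not all that is in view belongs to the job. Of the things that look like the holder, the largest one is meant.

How it is judged:
By the outcome, as a careful person would: the job done as asked, in the order asked, and still so for the second after the job is handed in, with the robot touching nothing.
It also fails if it takes over 38 s, if anything falls off the work surface, if the arm or the gripper's body presses on something with over 40 N, if the wrist force passes 120 N, or if a joint passes its speed limit or range.

## Working session

There is one attempt and no reset: what is moved stays moved. The work goes in short steps, Python scripts to look and compute and a tool call to move; the robot and the scene stay as the last step left them, time stands still between calls to the robot, and variables do not carry over. Pictures are saved under pics/ and viewed, at most 10 in all, crops included, and the job is handed in when it is done.

Besides the shell and the picture viewer there is one more tool, called after "Emit:" as name(argument=value, ...), one argument or row to a line, values as JSON. apply_moves: Moves the arm, as the interface text tells. Its arguments: {"type":"object","properties":{"moves":{"type":"array"}},"required":["moves"]}

```bash
ls; mkdir -p pics; cat > h.py <<'E'
import numpy as np,cv2
from bench import ctrl
def R(q):
    from scipy.spatial.transform import Rotation as r
    return r.from_quat([q[1],q[2],q[3],q[0]])
def cam(n):
    o=ctrl.get_obs(); im,d=ctrl.camera(n); p=ctrl.camera_params(n); K=np.array(p["K"])
    if n=="wrist":
        T=np.eye(4);T[:3,:3]=R(o["eef_rot"]).as_matrix();T[:3,3]=o["eef_pos"];T=T@np.array(p["mount"])
    else: T=np.array(p["cam_to_world"])
    v,u=np.mgrid[:480,:640]
    P=np.stack([(u-K[0,2])*d/K[0,0],(v-K[1,2])*d/K[1,1],d],-1)@T[:3,:3].T+T[:3,3]
    P[d==0]=np.nan
    return im,d,P,K,T
E
python3 - <<'E'
from h import *
o=ctrl.get_obs();print({k:np.round(v,3) for k,v in o.items()})
ims=[]
for n in ["scene","side"]:
    im,d,P,K,T=cam(n);ims.append(im);np.savez(n+".npz",im=im,P=P,K=K,T=T)
    cv2.imwrite(f"pics/{n}.png",im[:,:,::-1])
    for t in ["reader","holder","spare","nose","thumb_bar","end_stop"]:
        for r in ctrl.outline_of(n,t)[:3]:
            m=r["region"];print(n,t,round(r["score"],2),np.round(r["position"]),m.sum(),np.round(np.nanmedian(P[m],0),3))
E
```

```text
pics
{'time_s': np.float64(0.0), 'q': array([-1.4  ,  0.182,  1.608, -0.   ,  1.354, -0.206]), 'dq': array([ 0.001, -0.   ,  0.002,  0.   , -0.   , -0.001]), 'joint_efforts': array([ 0.0000e+00, -4.4487e+01, -3.5134e+01, -0.0000e+00,  9.0000e-03,
       -0.0000e+00]), 'eef_pos': array([ 0.211, -0.534,  0.23 ]), 'eef_rot': array([-0.001,  0.982,  0.187,  0.   ]), 'wrist_force': array([-0.256,  0.325,  0.45 ]), 'torque': array([ 0.045, -0.051, -0.025]), 'grasp_force': np.float64(0.0), 'opening': np.float64(1.001)}
scene reader 0.58 [328. 219.] 9208 [0.55  0.072 0.029]
scene holder 0.96 [205. 311.] 653 [ 0.662 -0.144  0.006]
scene holder 0.86 [308. 216.] 1010 [0.544 0.051 0.039]
scene holder 0.6 [318. 351.] 784 [0.774 0.007 0.006]
scene spare 0.78 [237. 244.] 1106 [ 0.542 -0.075  0.008]
scene nose 0.72 [326. 187.] 2104 [0.494 0.09  0.047]
scene nose 0.72 [339. 174.] 422 [0.43  0.148 0.008]
scene thumb_bar 0.57 [320. 189.] 1999 [0.494 0.09  0.047]
scene end_stop 0.86 [321. 214.] 9458 [0.551 0.072 0.029]
side reader 0.98 [360. 286.] 11424 [0.531 0.108 0.03 ]
side holder 0.86 [362. 256.] 963 [0.542 0.057 0.04 ]
side holder 0.68 [244. 228.] 414 [0.772 0.014 0.008]
side holder 0.67 [266. 263.] 2417 [0.687 0.134 0.062]
side spare 0.67 [378. 220.] 775 [ 0.535 -0.068  0.01 ]
side nose 0.97 [390. 269.] 1911 [0.493 0.091 0.048]
side thumb_bar 0.59 [387. 274.] 1979 [0.493 0.091 0.048]
side end_stop 0.94 [361. 281.] 11602 [0.531 0.108 0.03 ]
```

View pics/scene.png

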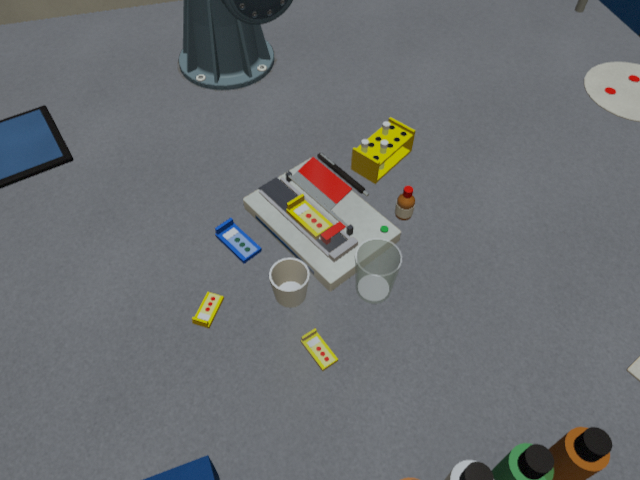

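View pics/side.png

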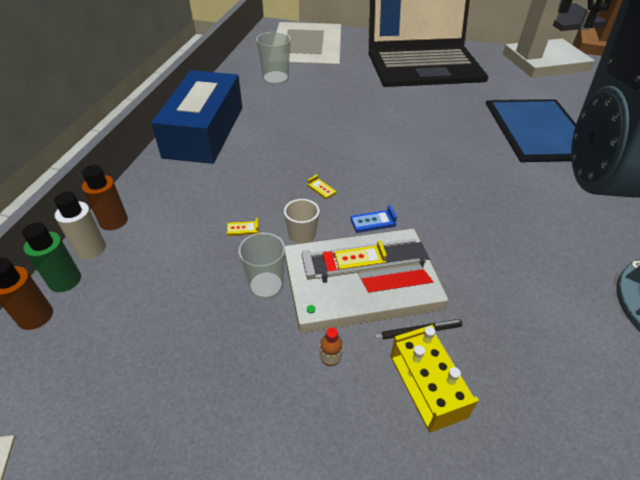

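The bay holds the large yellow holder, at scene (308,216) and side (362,256). Possible mix-ups in the scene picture are the small yellow ones at (208,309) and (319,349), the blue spare at (237,244) and the yellow rack at (383,148). I choose the one in the bay, then fit the reader frame.

```bash
python3 - <<'E'
from h import *
for n in ["scene","side"]:
    z=np.load(n+".npz");im=z["im"].astype(int);P=z["P"]
    roi=(np.abs(P[...,0]-.53)<.2)&(np.abs(P[...,1]-.07)<.2)
    r,g,b=im[...,0],im[...,1],im[...,2]
    red=roi&(r>130)&(g<70)&(b<70)&(P[...,2]>.03)
    k,lab,st,c=cv2.connectedComponentsWithStats(red.astype(np.uint8))
    for i in range(1,k):
        if st[i,4]>60:
            Q=P[lab==i]; rc=cv2.minAreaRect((Q[:,:2]*1000).astype(np.float32)); print(n,"red",st[i,4],np.round(c[i]),np.round(rc[0]),np.round(rc[1]),round(rc[2],1),np.round(np.percentile(Q[:,2],[3,50,97]),3))
    top=roi&(P[...,2]>.026)&(P[...,2]<.034)&(abs(r-b)<30)&(g>120)
    k,lab,st,c=cv2.connectedComponentsWithStats(top.astype(np.uint8));i=1+st[1:,4].argmax()
    Q=P[lab==i];rc=cv2.minAreaRect((Q[:,:2]*1000).astype(np.float32));print(n,"top",len(Q),np.round(rc[0],1),np.round(rc[1],1),round(rc[2],1))
    print(np.round(cv2.boxPoints(rc)))
    yl=roi&(r>150)&(g>130)&(b<80)&(P[...,2]>.036)&(P[...,2]<.058)&(np.hypot(P[...,0]-.543,P[...,1]-.054)<.06)
    Q=P[yl];rc=cv2.minAreaRect((Q[:,:2]*1000).astype(np.float32));print(n,"yel",len(Q),np.round(rc[0],1),np.round(rc[1],1),round(rc[2],1))
    T=P[yl&(P[...,2]>.049)];print("tab",len(T),np.round(T.mean(0),4))
im=cv2.resize(np.load("scene.npz")["im"][140:300,230:430],None,fx=4,fy=3.7,interpolation=2)[...,::-1];cv2.imwrite("pics/crop.png",im[:,:800])
E
```

```text
scene red 1041 [325. 180.] [479. 101.] [107.  39.] 25.0 [0.045 0.051 0.058]
scene red 189 [332. 231.] [590.  83.] [17. 44.] 25.1 [0.043 0.046 0.048]
scene top 4306 [536.8  76. ] [239.6 164.8] 25.5
[[393.  99.]
 [464. -50.]
 [680.  53.]
 [609. 202.]]
scene yel 291 [544.6  54.6] [81.9 40.4] 24.0
tab 46 [0.5117 0.038  0.0522]
side red 180 [329. 261.] [589.  85.] [16. 44.] 25.9 [0.031 0.047 0.049]
side red 914 [396. 280.] [478. 103.] [103.  37.] 24.8 [0.047 0.054 0.059]
side red 93 [332. 332.] [553. 232.] [15. 15.] 28.0 [0.067 0.07  0.071]
side top 6553 [534.6  78.8] [239.8 167.1] 25.4
[[390. 103.]
 [462. -48.]
 [679.  55.]
 [607. 206.]]
side yel 384 [543.6  57. ] [80.3 40.7] 24.0
tab 55 [0.5103 0.0426 0.0537]
```

View pics/crop.png

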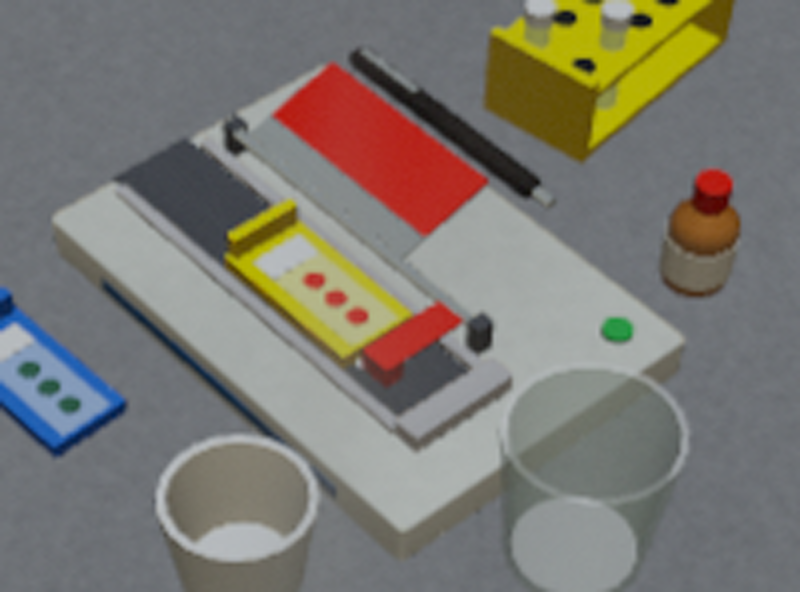

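The crop confirms it: the largest yellow holder lies in the bay, with its tab at the rear (crop 265,225) and the red nose ahead of it. The reader origin is about (555, 60) mm at yaw 25.3°, and the holder origin is at reader x ≈ -12. I'm moving above the tab's rear side with the jaw at about 0.7.

Emit:
apply_moves(
  moves=[
    {"jaw":0.7,"offset":[33,-28,0],"rot":[0,0,-3.7]},
    {"jaw":0.7,"offset":[33,-28,0],"rot":[0,0,0]},
    {"jaw":0.7,"offset":[33,-28,0],"rot":[0,0,0]},
    {"jaw":0.7,"offset":[33,-28,0],"rot":[0,0,0]},
    {"jaw":0.7,"offset":[33,-28,0],"rot":[0,0,0]},
  ],
)

```text
time_s: 1.32
eef_pos: [0.3039, -0.3376, 0.2315]
eef_rot: [0.0, 0.976, 0.219, 0.0]
wrist_force: [-0.1, 0.3, -0.4]
opening: 0.703
grasp_force: 0.0
```

Emit:
apply_moves(
  moves=[
    {"jaw":0.7,"offset":[33,-29,0],"rot":[0,0,0]},
    {"jaw":0.7,"offset":[33,-29,0],"rot":[0,0,0]},
    {"jaw":0.7,"offset":[33,-29,0],"rot":[0,0,0]},
    {"jaw":0.7,"offset":[33,-29,0],"rot":[0,0,0]},
    {"jaw":0.7,"offset":[33,-29,0],"rot":[0,0,0]},
  ],
)

```text
time_s: 1.95
eef_pos: [0.3912, -0.136, 0.2316]
eef_rot: [0.0, 0.976, 0.219, 0.0]
wrist_force: [0.6, -0.4, 0.4]
opening: 0.7
grasp_force: 0.0
```

Emit:
apply_moves(
  moves=[
    {"jaw":0.7,"offset":[33,-28,20],"rot":[0,0,0]},
    {"jaw":0.7,"offset":[33,-28,20],"rot":[0,0,0]},
    {"jaw":0.7,"offset":[33,-28,20],"rot":[0,0,0]},
    {"jaw":0.7,"offset":[33,-28,20],"rot":[0,0,0]},
    {"jaw":0.7,"offset":[0,0,20],"rot":[0,0,0]},
  ],
)

```text
time_s: 2.58
eef_pos: [0.463, 0.0228, 0.1309]
eef_rot: [-0.0, 0.975, 0.221, 0.0]
wrist_force: [-0.3, -0.7, -1.2]
opening: 0.698
grasp_force: 0.0
```

```bash
cat >> h.py <<'E'
O=np.array([.5555,.0597]);A=np.deg2rad(25.3);E=np.array([[np.cos(A),np.sin(A)],[-np.sin(A),np.cos(A)]])
def rd(P): return np.concatenate([(np.asarray(P)[...,:2]-O)@E.T,np.asarray(P)[...,2:3]],-1)*1000
def st():
    o=ctrl.get_obs();M=R(o["eef_rot"]).as_matrix()
    print("t",round(float(o["time_s"]),2),"tcp(reader mm)",np.round(rd(o["eef_pos"]),1),"yaw",round(np.degrees(np.arctan2(M[1,0],M[0,0])),1),"zax",np.round(M[:,2],3),"F",np.round(E@np.array(o["wrist_force"])[:2],1),round(float(o["wrist_force"][2]),1),"open",round(float(o["opening"]),3))
E
python3 - <<'E'
from h import *
st()
im,d,P,K,T=cam("wrist");cv2.imwrite("pics/w1.png",im[...,::-1])
Q=rd(P);r,g,b=[im[...,i].astype(int) for i in range(3)]
yl=(r>150)&(g>130)&(b<90)&(abs(Q[...,0]+12)<60)&(abs(Q[...,1])<30)&(Q[...,2]>30)
q=Q[yl];print(len(q),np.percentile(q,[1,50,99],axis=0).round(1)); t=q[q[:,2]>50];print("tab",len(t),np.percentile(t,[3,50,97],axis=0).round(1) if len(t) else 0)
red=(r>130)&(g<70)&(b<70)&(Q[...,1]>40)&(Q[...,2]>30);q=Q[red];print("bar",len(q),np.percentile(q,[1,50,99],axis=0).round(1))
near=d[(d>0)];m=(d>0)&(Q[...,2]>85);print("fingers",m.sum())
k,lab,s,c=cv2.connectedComponentsWithStats(m.astype(np.uint8))
for i in range(1,k):
    if s[i,4]>200: print(s[i],np.nanpercentile(Q[lab==i],[1,50,99],axis=0).round(1))
E
```

```text
t 2.58 tcp(reader mm) [-99.4   6.2 130.9] yaw 25.5 zax [ 0.001  0.    -1.   ] F [-0.6 -0.5] -1.2 open 0.698
600 [[-53.8 -17.2  30.4]
 [-23.1   6.2  40.8]
 [ 25.7  23.5  55.5]]
tab 131 [[-53.8 -14.9  53.2]
 [-51.3   1.6  54.4]
 [-48.4  19.5  55.6]]
bar 12043 [[-105.3   54.3   46.9]
 [ -49.    73.    54. ]
 [  -2.9   90.2   60.4]]
fingers 64006
[    0   290   640   190 64006] [[-110.4  -55.3  145.1]
 [ -89.     6.   207.3]
 [ -80.3   69.   229.4]]
```

View pics/w1.png

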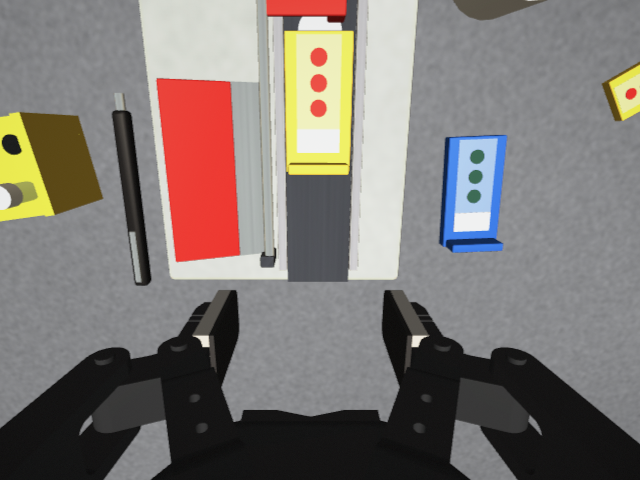

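The wrist view shows the tab at (318,169), the red bar at (200,170), the pen at (130,190) and the fingertips at (220,300) and (400,300), level and symmetric. Next I measure the fingertip geometry.

```bash
python3 - <<'E'
from h import *
st();o=ctrl.get_obs();c=rd(o["eef_pos"])
im,d,P,K,T=cam("wrist");Q=rd(P)-c
for nm,u0,u1 in [("L",175,250),("R",375,445)]:
    q=Q[285:400,u0:u1].reshape(-1,3);q=q[(q[:,2]>-15)&(q[:,2]<60)];print(nm,len(q))
    for lo in range(-6,40,6):
        s=q[(q[:,2]>lo)&(q[:,2]<=lo+6)]
        if len(s)>3: print(lo,len(s),np.percentile(s,[2,98],axis=0).round(1)[:,:2].tolist())
    print("minz",np.nanpercentile(q[:,2],[1,5]).round(1))
E
```

```text
t 2.62 tcp(reader mm) [-101.7    6.5  128.2] yaw 25.5 zax [-0.004  0.001 -1.   ] F [-2.4  0.6] -1.1 open 0.702
L 3901
6 194 [[-10.3, 30.7], [10.3, 36.9]]
12 363 [[-11.1, 30.6], [10.6, 43.5]]
18 421 [[-10.4, 30.6], [10.6, 44.0]]
24 496 [[-10.7, 30.6], [10.5, 44.0]]
30 568 [[-10.9, 30.6], [10.7, 44.0]]
36 503 [[-10.6, 30.5], [10.7, 41.9]]
minz [ 7.7 12. ]
R 3854
0 6 [[-7.7, -29.1], [6.0, -29.0]]
6 196 [[-10.7, -35.0], [10.5, -28.7]]
12 363 [[-10.9, -41.3], [10.6, -28.7]]
18 439 [[-10.9, -42.1], [10.6, -28.7]]
24 488 [[-10.6, -42.3], [10.8, -28.7]]
30 573 [[-10.6, -42.1], [10.8, -28.7]]
36 505 [[-10.8, -39.5], [10.8, -28.7]]
minz [ 7.4 11.8]
```

Emit:
apply_moves(
  moves=[
    {"jaw":0.7,"offset":[15,-15,0],"rot":[0,0,0]},
    {"jaw":0.7,"offset":[15,-15,10],"rot":[0,0,0]},
    {"jaw":0.7,"offset":[0,0,25],"rot":[0,0,0]},
    {"jaw":0.7,"offset":[0,0,25],"rot":[0,0,0]},
    {"jaw":0.7,"offset":[0,0,0],"rot":[0,0,0]},
  ],
)

```text
time_s: 3.3
eef_pos: [0.4754, 0.06, 0.0706]
eef_rot: [-0.001, 0.976, 0.218, -0.001]
wrist_force: [0.3, -0.6, 1.1]
opening: 0.699
grasp_force: 0.0
```

```bash
python3 - <<'E'
from h import *
st()
E
```

```text
t 3.3 tcp(reader mm) [-72.3  34.5  70.6] yaw 25.2 zax [-0.003  0.    -1.   ] F [ 0.  -0.7] 1.1 open 0.699
```

Emit:
apply_moves(
  moves=[
    {"jaw":0.7,"offset":[0,-2,6],"rot":[0,0,0]},
    {"jaw":0.7,"offset":[0,0,8],"rot":[0,0,0]},
    {"jaw":0.7,"offset":[0,0,8],"rot":[0,0,0]},
    {"jaw":0.7,"offset":[0,0,8],"rot":[0,0,0]},
    {"jaw":0.7,"offset":[0,0,4],"rot":[0,0,0]},
  ],
)

```text
time_s: 3.92
eef_pos: [0.4758, 0.0622, 0.037]
eef_rot: [-0.0, 0.976, 0.219, 0.0]
wrist_force: [-0.3, -0.0, 2.9]
opening: 0.698
grasp_force: 1.8
```

```bash
cat >> h.py <<'E'
def look(name):
    for n in ["side","scene"]:
        im,d,P,K,T=cam(n);Q=rd(P);r,g,b=[im[...,i].astype(int) for i in range(3)]
        red=(r>110)&(g<70)&(b<70)&(Q[...,1]>52)&(Q[...,1]<95)&(abs(Q[...,0]+52)<54)&(Q[...,2]>25);q=Q[red]
        if len(q)>50:
            a=np.linalg.lstsq(np.c_[q[:,1]-70,np.ones(len(q))],q[:,2],rcond=None)[0];print(n,"bar n",len(q),"clip",round(.34-np.arctan(a[0]),3),"z70",a[1].round(1))
        yl=(r>140)&(g>120)&(b<90)&(abs(Q[...,1])<24)&(Q[...,2]>33)&(abs(Q[...,0])<90);q=Q[yl]
        if len(q): print(n,"holder n",len(q),np.percentile(q,[1,50,99],axis=0).round(1).tolist())
        nz=(r>110)&(g<70)&(b<70)&(abs(Q[...,0]-42)<15)&(abs(Q[...,1])<30);q=Q[nz]
        if len(q): print(n,"nose z",np.percentile(q[:,2],[5,50,95]).round(1))
        if name: cv2.imwrite(f"pics/{name}_{n}.png",cv2.resize(im[190:350,250:450] if n=="side" else im[130:290,230:430],None,fx=3,fy=3)[...,::-1])
E
python3 - <<'E'
from h import *
st();look("p1");st()
E
```

```text
t 3.92 tcp(reader mm) [-70.9  36.3  37. ] yaw 25.3 zax [ 0.  0. -1.] F [-0.2  0.1] 2.9 open 0.698
side bar n 1048 clip 0.265 z70 42.1
side holder n 423 [[-50.5, -17.4, 34.6], [-18.2, 12.9, 40.0], [27.7, 22.6, 55.4]]
side nose z [31.3 53.4 58.6]
scene bar n 733 clip 0.303 z70 40.3
scene holder n 333 [[-51.6, -20.2, 35.0], [-21.9, -11.3, 38.7], [26.8, 19.9, 53.9]]
scene nose z [47.1 52.9 58.3]
t 4.03 tcp(reader mm) [-70.9  36.3  37.1] yaw 25.3 zax [ 0.  0. -1.] F [-0.4  0.9] 3.8 open 0.702
```

The clip is at about 0.28. I press 2 mm lower for margin, then push.

Emit:
apply_moves(
  moves=[
    {"jaw":0.7,"offset":[0,0,2],"rot":[0,0,0]},
    {"jaw":0.7,"offset":[4,0,0],"rot":[0,0,0]},
    {"jaw":0.7,"offset":[5,0,0],"rot":[0,0,0]},
    {"jaw":0.7,"offset":[5,0,0],"rot":[0,0,0]},
    {"jaw":0.7,"offset":[5,0,0],"rot":[0,0,0]},
  ],
)

```text
time_s: 4.65
eef_pos: [0.493, 0.0704, 0.0352]
eef_rot: [-0.0, 0.976, 0.219, -0.0]
wrist_force: [-2.4, -2.3, 4.2]
opening: 0.7
grasp_force: 2.1
```

```bash
python3 - <<'E'
from h import *
st();look("p2");st()
E
```

```text
t 4.65 tcp(reader mm) [-51.9  36.4  35.2] yaw 25.3 zax [-0. -0. -1.] F [-3.2 -1. ] 4.2 open 0.7
side bar n 1069 clip 0.318 z70 40.3
side holder n 373 [[-38.5, -17.1, 36.0], [-11.2, 14.1, 40.2], [31.3, 22.3, 55.9]]
side nose z [30.6 54.  60.3]
scene bar n 607 clip 0.339 z70 39.2
scene holder n 321 [[-39.2, -20.7, 35.4], [-11.4, -12.6, 38.7], [40.0, 18.9, 53.4]]
scene nose z [48.1 53.8 59.7]
t 4.75 tcp(reader mm) [-51.2  36.3  35.4] yaw 25.3 zax [ 0.001  0.    -1.   ] F [-1.2  0.6] 4.3 open 0.7
```

View pics/p2_side.png

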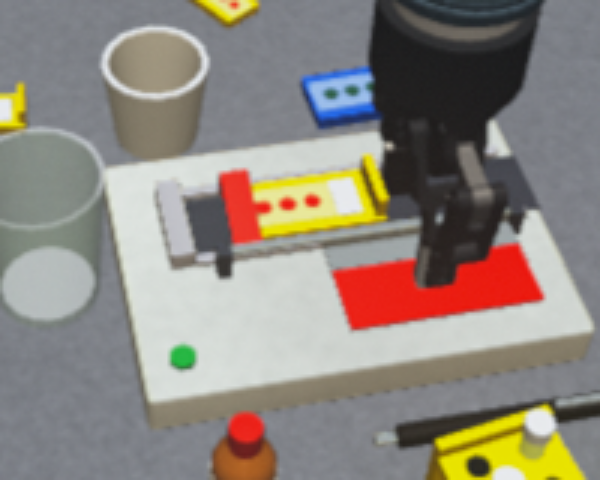

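The side view shows the finger on the bar (435,270), the nose raised (240,205) and the holder passing beneath it. About 30 mm remain.

Emit:
apply_moves(
  moves=[
    {"jaw":0.7,"offset":[5,0,0],"rot":[0,0,0]},
    {"jaw":0.7,"offset":[5,0,0],"rot":[0,0,0]},
    {"jaw":0.7,"offset":[5,0,0],"rot":[0,0,0]},
    {"jaw":0.7,"offset":[5,0,0],"rot":[0,0,0]},
    {"jaw":0.7,"offset":[5,0,0],"rot":[0,0,0]},
  ],
)

```text
time_s: 5.38
eef_pos: [0.5158, 0.0811, 0.0353]
eef_rot: [-0.0, 0.976, 0.219, -0.0]
wrist_force: [-2.8, -0.8, 4.4]
opening: 0.7
grasp_force: 2.1
```

Emit:
apply_moves(
  moves=[
    {"jaw":0.7,"offset":[1,0,0],"rot":[0,0,0]},
    {"jaw":0.7,"offset":[1,0,0],"rot":[0,0,0]},
    {"jaw":0.7,"offset":[1,0,0],"rot":[0,0,0]},
    {"jaw":0.7,"offset":[0,0,0],"rot":[0,0,0]},
    {"jaw":0.7,"offset":[0,0,0],"rot":[0,0,0]},
  ],
)

```text
time_s: 6.0
eef_pos: [0.5182, 0.0823, 0.0353]
eef_rot: [-0.0, 0.976, 0.219, 0.0]
wrist_force: [-2.0, -0.8, 3.3]
opening: 0.702
grasp_force: 2.0
```

```bash
python3 - <<'E'
from h import *
st();look("p3");st()
E
```

```text
t 6.0 tcp(reader mm) [-24.   36.3  35.3] yaw 25.3 zax [ 0.  0. -1.] F [-2.1  0.1] 3.3 open 0.702
side bar n 1070 clip 0.315 z70 40.4
side holder n 363 [[-10.7, -17.4, 36.3], [13.0, 12.3, 40.2], [69.1, 22.4, 55.7]]
side nose z [41.5 54.1 60.3]
scene bar n 367 clip 0.34 z70 39.5
scene holder n 341 [[-10.9, -21.1, 34.8], [16.2, -12.4, 38.6], [66.8, 19.1, 54.1]]
scene nose z [40.3 53.2 59.8]
t 6.1 tcp(reader mm) [-24.   36.3  35.3] yaw 25.3 zax [ 0.  0. -1.] F [-2.3 -0.1] 3.7 open 0.702
```

Emit:
apply_moves(
  moves=[
    {"jaw":0.7,"offset":[1,0,0],"rot":[0,0,0]},
    {"jaw":0.7,"offset":[0.5,0,0],"rot":[0,0,0]},
    {"jaw":0.7,"offset":[0.5,0,0],"rot":[0,0,0]},
    {"jaw":0.7,"offset":[0,0,0],"rot":[0,0,0]},
    {"jaw":0.7,"offset":[0,0,0],"rot":[0,0,0]},
  ],
)

```text
time_s: 6.72
eef_pos: [0.5194, 0.0828, 0.0352]
eef_rot: [0.0, 0.976, 0.219, -0.001]
wrist_force: [-5.5, -2.5, 7.0]
opening: 0.697
grasp_force: 3.8
```

Emit:
apply_moves(
  moves=[
    {"jaw":0.7,"offset":[0.5,0,0],"rot":[0,0,0]},
    {"jaw":0.7,"offset":[0.5,0,0],"rot":[0,0,0]},
    {"jaw":0.7,"offset":[0,0,0],"rot":[0,0,0]},
    {"jaw":0.7,"offset":[0,0,0],"rot":[0,0,0]},
    {"jaw":0.7,"offset":[0,0,0],"rot":[0,0,0]},
  ],
)

```text
time_s: 7.35
eef_pos: [0.5194, 0.0828, 0.0352]
eef_rot: [0.0, 0.976, 0.219, -0.002]
wrist_force: [-9.8, -5.9, 9.4]
opening: 0.699
grasp_force: 5.9
```

It has stopped against something, with the force rising at the expected x. I check it before releasing.

```bash
python3 - <<'E'
from h import *
st();look("p4")
E
```

```text
t 7.35 tcp(reader mm) [-22.7  36.3  35.2] yaw 25.3 zax [-0.003 -0.001 -1.   ] F [-11.4  -1.1] 9.4 open 0.699
side bar n 1078 clip 0.315 z70 40.3
side holder n 353 [[-9.9, -17.3, 36.6], [11.7, 12.4, 40.3], [68.9, 22.2, 56.0]]
side nose z [41.5 54.4 60.5]
scene bar n 344 clip 0.333 z70 38.7
scene holder n 330 [[-10.3, -20.4, 35.3], [14.8, -11.9, 38.6], [65.8, 19.6, 54.0]]
scene nose z [42.  53.  59.8]
```

View pics/p4_scene.png

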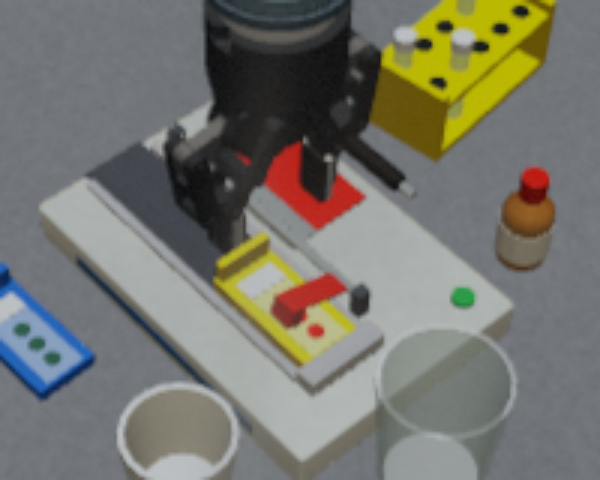

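The holder's front sits against the stop bar (345,355), with the nose raised above it (305,295). I back the finger off the tab first, then raise straight up.

Emit:
apply_moves(
  moves=[
    {"jaw":0.7,"offset":[-3,0,0],"rot":[0,0,0]},
    {"jaw":0.7,"offset":[-3,0,0],"rot":[0,0,0]},
    {"jaw":0.7,"offset":[0,0,-2],"rot":[0,0,0]},
    {"jaw":0.7,"offset":[0,0,-3],"rot":[0,0,0]},
    {"jaw":0.7,"offset":[0,0,-3],"rot":[0,0,0]},
  ],
)

```text
time_s: 8.07
eef_pos: [0.5145, 0.0809, 0.0429]
eef_rot: [-0.0, 0.976, 0.219, -0.001]
wrist_force: [-0.0, -0.8, -0.1]
opening: 0.699
grasp_force: 0.0
```

Emit:
apply_moves(
  moves=[
    {"jaw":0.7,"offset":[0,0,-3],"rot":[0,0,0]},
    {"jaw":0.7,"offset":[0,0,-10],"rot":[0,0,0]},
    {"jaw":0.7,"offset":[0,0,-30],"rot":[0,0,0]},
    {"jaw":0.7,"offset":[0,0,-40],"rot":[0,0,0]},
    {"jaw":0.7,"offset":[0,0,-40],"rot":[0,0,0]},
  ],
)

```text
time_s: 8.7
eef_pos: [0.5151, 0.0809, 0.1678]
eef_rot: [-0.0, 0.976, 0.219, -0.0]
wrist_force: [0.7, -0.1, -0.6]
opening: 0.7
grasp_force: 0.0
```

```bash
python3 - <<'E'
from h import *
st();look("p5")
E
```

```text
t 8.7 tcp(reader mm) [-27.5  36.5 167.8] yaw 25.3 zax [-0. -0. -1.] F [ 0.6 -0.4] -0.6 open 0.7
side bar n 1111 clip 0.186 z70 45.3
side holder n 358 [[-9.5, -17.7, 36.3], [13.3, 12.3, 40.3], [69.1, 22.0, 55.4]]
side nose z [41.3 51.1 55.6]
scene bar n 933 clip 0.191 z70 43.8
scene holder n 317 [[-10.1, -20.6, 35.3], [13.8, -12.0, 38.7], [65.6, 19.0, 54.0]]
scene nose z [44.  50.  54.4]
```

View pics/p5_scene.png

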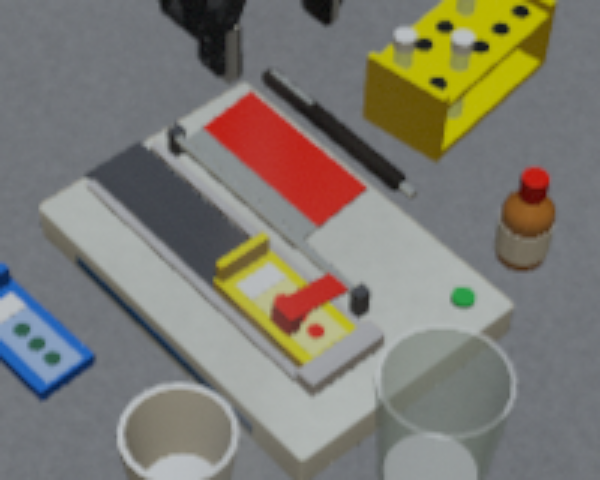

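The clip reads about 0.19, so it is resting on the holder. The holder is home against the stop and the arm is clear.

```bash
python3 -c "
from bench import ctrl
print(ctrl.hand_in())"
```

```text
the job is handed in; nothing more can be done
None
```

The yellow holder is fully home against the end stop with the clip resting on it (reads about 0.19). The arm touches nothing, and the job was handed in at about 9 s of the 38 s allowed.

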